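Stow the marble slab under the low riser

ROBOT

A 7-joint arm with a two-finger parallel gripper is mounted at the origin on the work surface. World frame = base frame: x ahead of the robot, y to its left, z up, the work surface at z = 0. Lengths are in m, angles in rad, forces in N, time in s.
With the tool pointing down it reaches from about 0.4 to 0.925 m from the base axis. Payload 5.6 kg.
Tool frame: the origin (TCP) lies at the very end of the fingers, on their centre line; the grasp point (between the pads) lies 19 mm behind it; z points along the fingers, y is the line along which they close (so a half turn about z gives the same grasp; the last joint's range is limited). The gripper opens to 85 mm and grips with 20 to 120 N. Pads are 22 mm wide; open, the fingers measure 114 mm over their backs; the gripper's body (76 mm by 85 mm) begins 54 mm behind the grasp point. The pads swing forward as they close: fully open they stand 13 mm farther back than shut.
Start: joints at [-1.165, 0.468, -0.012, 1.603, 0.006, 1.071, -0.056], TCP at [0.282, 0.586, 0.231] pointing down, gripper open.
Joint ranges: [-2.53, 2.53], [-0.31, 2.02], [-1.57, 1.55], [0.28, 2.44], [-1.29, 4.43], [0.15, 1.84], [-2.92, 2.92]. Speed limits (rad/s): [2.57, 2.57, 3.14, 3.14, 3.14, 3.14, 3.14].

INTERFACE

Orientations are given as a rotation vector (axis times angle).
In Python, from rig import robot, vision, ticket gives the robot as it stands. The module is installed in compiled form; this text tells all that it offers.
- The arm moves only by the tool carry_out, never from a script. Its argument "rows" is a list of rows, each a list of 7 numbers: the gripper command: -1 is shut, 1 is fully open, values between are in proportion, then the shift along the world's x, y, z in cm, then the turn, a rotation vector about the world's x, y, z in degrees. In form: [[claw, dx, dy, dz, wx, wy, wz], ...]. A call has 1 to 5 rows; each row is the pose to reach, as a shift and turn from the pose commanded when the call began; what a row does not reach only later rows make up. A row lasts 1/12 s, in which the tool goes at most 41.7 mm and 7.16 degrees, less where a joint would pass 70% of its speed; a pose out of reach is approached as far as the arm can. A call with a gripper value outside its range is refused whole. The fingers move at their own pace and stop on an object; the grip force is fixed at half the most. Time passes only in rows, so rows that repeat a pose let the fingers close. It gives the time, the measured TCP pose, the force, the opening and the grip force at its end, in the units of the state.
- robot.read_state(): the state, without advancing time (a new reading comes with each control period).
- vision.get_image(name): name is "scene" or "top"; returns a dict with "image" (384x512x3 uint8, red, green, blue), "z_map" (384x512 float32, m along the optical axis (not along the pixel's ray), 0 where there is no reading), "K" (3x3 intrinsics, pixels), "rvec" (rotation vector, rad) and "tvec" (3), from world to camera coordinates, as OpenCV has them. Camera axes: x right, y down, z forward; pixel columns grow to the right and rows downward; lengths in m; the calibration is good to about 2 mm. A picture is of the moment at which its call begins.
- ticket.close_job(): hands the job in; it is judged then, once.
The state is a dict: "time": time; "joint_positions": joint angles; "joint_velocities": joint speeds; "joint_efforts": joint torques, N m; "position": TCP position; "orientation": TCP orientation; "wrist_force": force on the tool from outside, world axes, zero at the start; "ft_torque": the same for the moment, N m; "width": finger opening in m; "finger_force": force on a finger pad.
Only numpy, scipy, OpenCV 4.12 (cv2) and the standard library are available. Lean on these libraries where they do the work, as an engineer would, in place of code of your own. Each camera call takes 0.05 s, during which the arm holds its last target. There are 200 camera calls.

TASK

Push the green marble slab along the table with your fingertips and slide it under the low black riser, one of its longer edges first, until it is fully home: its far edge flat against the brass back stop. Keep the slab flat on the table the whole way, never lifting or tipping it, and leave the cups on the riser and all the other pieces where they stand.

Things in the scene. Friction and masses are not known exactly. Their poses are not given: they have to be found in the camera images.
- slab: Green marble slab to be stowed, a flat plate 96 mm long (its x axis), 120 mm wide (its y axis) and 22 mm thick, 0.5 to 0.9 kg, loose, lying flat on the table. Origin at the centre of its underside. It starts clear in front of the riser, a 120 mm edge facing the opening, its x axis within 40 degrees of the riser's.
- riser: Low black steel riser fixed to the table, a flat bridge on two side walls, open towards its own -x side (roughly the robot). Origin on the table midway between the walls; x points straight in, y left, z up. Front edge at x = -46 mm, back edge at +100. Opening 150 mm wide, headroom 28 mm, top 38 mm above the table, 166 mm wide; foot flanges 3 mm high make it 202 mm wide.
- riser_stop (a point): Middle of the front face of the brass back-stop bar (14 mm high, across the whole opening) inside the riser, on the table, 84 mm behind the front edge; axes as the riser's. With the slab home against it the slab's origin lies 48 mm before this point (-x) and the slab's near edge stands 12 mm out in front of the riser.
- onyx_cup: pale cream onyx candle cup, 62 mm across, 60 mm tall, standing on the riser's top; origin at the centre of its underside
- amber_cup: amber-brown onyx candle cup, 56 mm across, 45 mm tall, standing on the riser's top; origin at the centre of its underside
- compote: cream onyx candle bowl on a stem, 104 mm across, 105 mm tall, on the table; origin at the centre of its underside
- vase: amber-brown stone bud vase, 80 mm across, 120 mm tall, on the table; origin at the centre of its underside
- rose_block: pink stone tea-light block, 75 x 75 mm, 40 mm tall, on the table; origin at the centre of its underside
- black_box: black marble box, 102 x 67 mm, 57 mm tall, on the table; origin at the centre of its underside
- water: clear water bottle with a green cap, 64 mm across, 200 mm tall, on the table; origin at the centre of its underside
Mind the look-alikes: they are no part of the job. Leave any pink look-alike of the slab alone.

How it is judged:
On the way:
1. the slab's leading edge is well under the riser's top, the slab lying flat (x of slab in the frame of riser above -0.075 m and y of slab in the frame of riser between -0.03 and 0.03 m and angle between slab's own z axis and vertical below 0.1 rad), for 0.1 s.
At the end, for the whole second after the job is handed in: The slab lies flat and at rest under the riser between its walls, within 5 mm of the back stop and square to it within about 3 degrees (x of slab in the frame of riser between -0.015 and -0.005 m and y of slab in the frame of riser between -0.02 and 0.02 m and angle between the x axis of slab and the x axis of riser, either way round below 0.06 rad and angle between slab's own z axis and vertical below 0.03 rad and height (world z) of slab below 0.003 m and linear speed of slab below 0.01 m/s); the robot touches nothing.
It fails at once if the slab is lifted: its middle rises more than 6 mm (height (world z) of slab above 0.006 m).
It fails at once if the slab is tipped more than 6 degrees (angle between slab's own z axis and vertical above 0.105 rad).
It fails at once if a cup on the riser is shifted more than 15 mm or tipped over (distance of any of onyx_cup, amber_cup from where it was at the start of the episode above 0.015 m or angle between any of onyx_cup, amber_cup's own z axis and vertical above 0.3 rad).
It fails at once if another piece on the table is shifted more than 15 mm or tipped over (distance of any of compote, vase, rose_block, black_box, water from where it was at the start of the episode above 0.015 m or angle between any of compote, vase, rose_block, black_box, water's own z axis and vertical above 0.3 rad).
It also fails if it takes over 58 s, if anything falls off the work surface, if the arm or the gripper's body presses on something with over 40 N, if the wrist force passes 120 N, or if a joint passes its speed limit or range.

## Working session

There is one attempt and no reset: what is moved stays moved. The work goes in short steps, Python scripts to look and compute and a tool call to move; the robot and the scene stay as the last step left them, time stands still between calls to the robot, and variables do not carry over. Pictures are saved under pics/ and viewed, at most 10 in all, crops included, and the job is handed in when it is done.

Besides the shell and the picture viewer there is one more tool, called after "Request:" as name(argument=value, ...), one argument or row to a line, values as JSON. carry_out: Moves the arm, as the interface text tells. Its arguments: {"type":"object","properties":{"rows":{"type":"array","items":{"type":"array","items":{"type":"number"}}}},"required":["rows"]}

```bash
mkdir -p pics; python3 - <<'E'
from rig import robot, vision
import cv2,numpy as np
for n in("scene","top"):
    d=vision.get_image(n); np.savez(f"{n}0.npz",**d)
    cv2.imwrite(f"pics/{n}0.png",d["image"][:,:,::-1]); print(n,d["K"].tolist(),d["rvec"],d["tvec"])
s=robot.read_state();print(s)
E
```

```text
scene [[352.26213469301877, 0.0, 254.51257441640686], [0.0, 352.26213469301877, 188.7281294825498], [0.0, 0.0, 1.0]] [ 1.72172717  2.061433   -0.62850457] [ 0.10702767 -0.42829706  1.39332316]
top [[364.1646836911626, 0.0, 256.8259393920285], [0.0, 364.1646836911626, 197.75495809506555], [0.0, 0.0, 1.0]] [ 2.17260492 -2.17459145  0.09780717] [-0.01096642  0.57471789  0.94838091]
{'time': 0.1, 'joint_positions': array([-1.16499975,  0.46829484, -0.01161425,  1.60358184,  0.00597288,
        1.07142741, -0.05628089]), 'joint_velocities': array([ 3.03305304e-04, -1.85967703e-03,  7.77732895e-04, -3.35657329e-03,
       -1.86983340e-04, -6.14475799e-04,  7.42922477e-05]), 'joint_efforts': array([ 1.18088203e-03, -5.33516765e+01,  2.16190517e-02, -2.51969576e+01,
        1.14638303e-02,  4.27748644e-03, -1.67456943e-05]), 'position': array([0.28183755, 0.58512256, 0.23040906]), 'orientation': array([-6.99076378e-01, -3.06253249e+00,  2.59553284e-03]), 'wrist_force': array([-0.31472999, -0.5703339 , -0.89043528]), 'ft_torque': array([-0.04838984, -0.01461134, -0.00849599]), 'finger_force': 0.0, 'width': 0.08487230613305126}
```

View pics/top0.png

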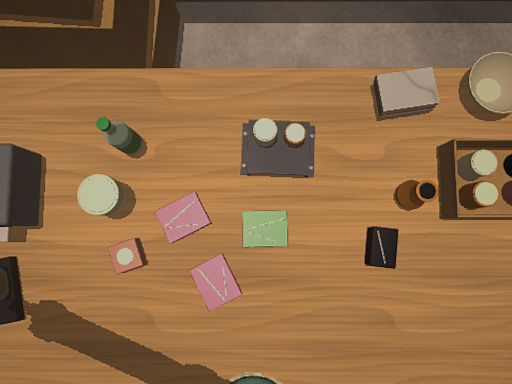

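View pics/scene0.png

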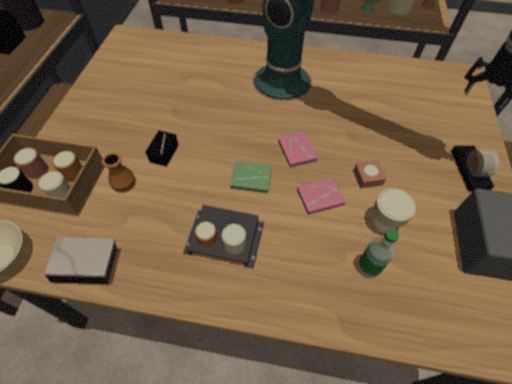

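The top view shows the green slab at about (265,229) and the riser at (279,148) with its cups. The pink look-alikes are at (183,217) and (215,282). In the scene view the slab is at (251,177) and the riser at (225,236).

```bash
cat > h.py <<'E'
import cv2,numpy as np
def cam(d):
    R=cv2.Rodrigues(d["rvec"])[0]; return d["K"],R,d["tvec"].reshape(3)
def cast(d,uv,z):
    K,R,t=cam(d); uv=np.asarray(uv,float).reshape(-1,2)
    r=(R.T@np.linalg.inv(K)@np.c_[uv,np.ones(len(uv))].T).T; c=-R.T@t
    return (c+r*((z-c[2])/r[:,2])[:,None])[:,:2]
def cloud(d):
    K,R,t=cam(d); v,u=np.mgrid[:384,:512]; Z=d["z_map"]
    p=np.stack([(u-K[0,2])/K[0,0]*Z,(v-K[1,2])/K[1,1]*Z,Z],-1)
    return (p-t)@R
def rect(p):
    (c,s,a)=cv2.minAreaRect((np.asarray(p)*1000).astype(np.float32)); return np.round(c,1),np.round(s,1),round(a,2)
def blob(m,seed=None):
    m=cv2.morphologyEx(m.astype(np.uint8),cv2.MORPH_CLOSE,np.ones((7,7)))
    cs=cv2.findContours(m,cv2.RETR_EXTERNAL,cv2.CHAIN_APPROX_NONE)[0]
    return max(cs,key=cv2.contourArea)[:,0]
def slab(d):
    hsv=cv2.cvtColor(d["image"],cv2.COLOR_RGB2HSV)
    m=cv2.inRange(hsv,(45,60,80),(75,255,255)); c=blob(m)
    return c,rect(cast(d,c,.022))
E
python3 - <<'E'
from h import *
for n in("top","scene"):
    d=dict(np.load(n+"0.npz")); P=cloud(d)
    c,r=slab(d); print(n,"slab px",c.mean(0),r)
    hsv=cv2.cvtColor(d["image"],cv2.COLOR_RGB2HSV)
    z=P[...,2]; sx,sy=r[0]/1000
    near=(np.hypot(P[...,0]-sx-.2,P[...,1]-sy)<.2)&(d["z_map"]>0)
    m=near&(abs(z-.038)<.008)&(hsv[...,2]<110); print(" depth top",rect(P[m][:,:2]),np.median(z[m]))
    w=near&(z>.05); 
    nn,l,st,ce=cv2.connectedComponentsWithStats(w.astype(np.uint8))
    for i in range(1,nn):
        if st[i,4]>20: q=P[l==i]; print("  cup",q.min(0).round(3),q.max(0).round(3))
    m=near&(hsv[...,2]<95)
    if n=="top":
        c=blob(m); print(" dark", rect(cast(d,c,.0)),rect(cast(d,c,.038)))
    im=cv2.resize(d["image"][90:270,160:360] if n=="top" else d["image"][140:290,160:340],None,fx=4 if n=="top" else 4,fy=3.3 if n=="zz" else (3.3 if 0 else 4) if n=="scene" else 3.3,interpolation=cv2.INTER_CUBIC)
    if n=="scene": cv2.imwrite("pics/s1.png",im[:,:,::-1])
    print([ (i,cast(d,[p],.04)[0].round(3)) for i,p in (("vase/bowl",(400,195)),("pink1",(183,217)),("pink2",(215,282)),("box",(380,247)))] if n=="top" else "")
E
```

```text
top slab px [264.96753247 228.48051948] (array([492.9, -33.1]), array([ 93.1, 117.2]), 0.15)
 depth top (array([711.2, -68.2]), array([166.1, 145.8]), 87.77) 0.03730720395511524
  cup [ 0.712 -0.06   0.051] [ 0.772 -0.002  0.102]
  cup [ 0.71  -0.136  0.05 ] [ 0.766 -0.081  0.087]
 dark (array([715.4, -69.9]), array([199.5, 158. ]), 87.66) (array([706.6, -67.7]), array([191.9, 151.9]), 87.66)
[('vase/bowl', array([ 0.58 , -0.389])), ('pink1', array([0.523, 0.182])), ('pink2', array([0.355, 0.097])), ('box', array([ 0.444, -0.332]))]
scene slab px [250.96551724 176.04310345] (array([497.8, -31.2]), array([ 96.6, 114.5]), 1.39)
 depth top (array([710.4, -69.2]), array([166.3, 147.2]), 87.72) 0.03828697520044212
  cup [ 0.71  -0.136  0.05 ] [ 0.765 -0.081  0.09 ]
  cup [ 0.712 -0.061  0.05 ] [ 0.773 -0.001  0.103]
```

View pics/s1.png

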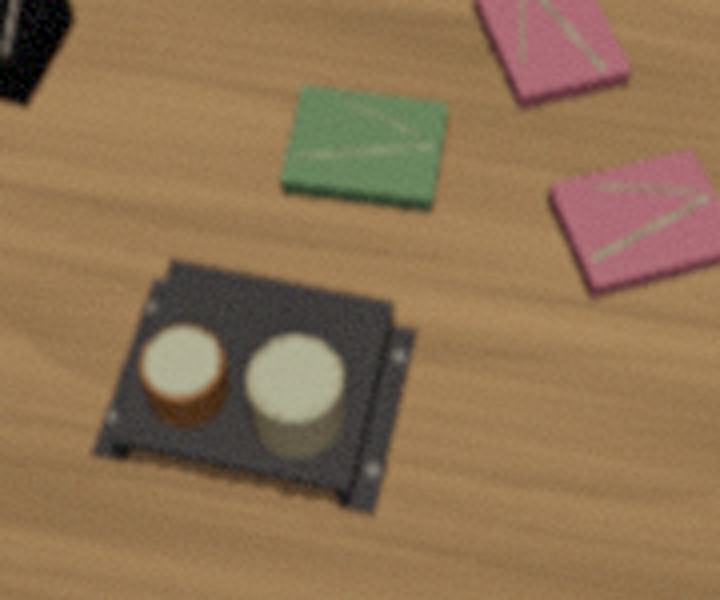

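Request:
carry_out(
  rows=[
    [-1,1.5,-3.7,0,0,0,5],
    [-1,3,-7.4,0,0,0,10],
    [-1,4.5,-11.1,0,0,0,15],
    [-1,6,-14.8,0,0,0,20],
    [-1,7.5,-18.5,0,0,0,23.5],
  ],
)

```text
time: 0.52
position: [0.3573, 0.3986, 0.2309]
orientation: [-0.054, -3.141, 0.001]
wrist_force: [0.5, 1.1, 0.9]
width: 0.0254
finger_force: 0.0
```

Request:
carry_out(
  rows=[
    [-1,1.5,-3.7,0,0,0,0],
    [-1,3,-7.4,0,0,0,0],
    [-1,4.5,-11.1,0,0,0,0],
    [-1,6,-14.8,0,0,0,0],
    [-1,7.5,-18.5,0,0,0,0],
  ],
)

```text
time: 0.93
position: [0.4322, 0.2136, 0.2312]
orientation: [-0.061, -3.141, -0.0]
wrist_force: [-0.2, 0.2, 0.7]
width: 0.0005
finger_force: 0.0
```

Request:
carry_out(
  rows=[
    [-1,1.5,-3.5,0,0,0,0],
    [-1,3,-7,0,0,0,0],
    [-1,4.5,-10.5,0,0,0,0],
    [-1,6.2,-14,0,0,0,0],
    [-1,6.2,-14,0,0,0,0],
  ],
)

```text
time: 1.35
position: [0.4966, 0.0675, 0.2314]
orientation: [0.078, 3.139, -0.005]
wrist_force: [-0.1, 0.3, 0.4]
width: -0.0001
finger_force: 0.0
```

Request:
carry_out(
  rows=[
    [-1,-0.2,0.5,-4,0,0,0],
    [-1,-0.2,0.5,-8,0,0,0],
    [-1,-0.2,0.5,-12,0,0,0],
    [-1,-0.2,0.5,-16,0,0,0],
    [-1,-0.2,0.5,-19.5,0,0,0],
  ],
)

```text
time: 1.77
position: [0.4911, 0.0807, 0.034]
orientation: [-0.061, -3.14, 0.0]
wrist_force: [0.4, -0.1, 0.1]
width: 0.0001
finger_force: 0.0
```

Request:
carry_out(
  rows=[
    [-1,0,0,-1,0,0,0],
    [-1,0,0,-2,0,0,0],
    [-1,0,0,-2.5,0,0,0],
    [-1,0,0,-2.5,0,0,0],
  ],
)

```text
time: 2.1
position: [0.4926, 0.0808, 0.0117]
orientation: [0.061, 3.14, 0.0]
wrist_force: [0.6, -0.3, -0.4]
width: -0.0006
finger_force: 0.0
```

```bash
python3 - <<'E'
from h import *
from rig import vision,robot
for n in("top","scene"):
    d=vision.get_image(n); print(slab(d)[1]); cv2.imwrite(f"pics/{n}1.png",d["image"][:,:,::-1])
print(robot.read_state()["position"])
E
```

```text
(array([492.9, -33.1]), array([ 93.1, 117.2]), 0.15)
(array([497.5, -30.6]), array([ 96.5, 115.5]), 1.74)
[0.493365   0.08091491 0.01277799]
```

View pics/scene1.png

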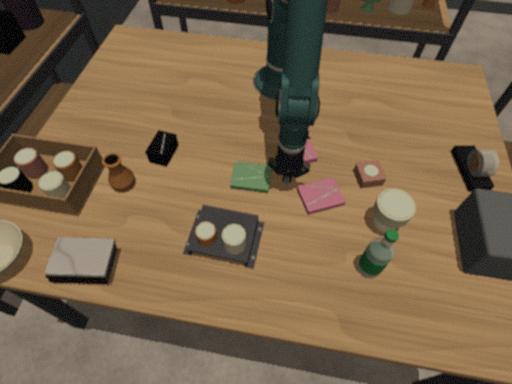

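The gripper stands at about (288,170), between the green slab's left edge and the pink piece, touching neither.

Request:
carry_out(
  rows=[
    [-1,0,-1.5,0,0,0,0],
    [-1,0,-3,0,0,0,0],
    [-1,0,-4,0,0,0,0],
    [-1,0,-4.8,0,0,0,0],
    [-1,0,-5.5,0,0,0,0],
  ],
)

```text
time: 2.62
position: [0.4937, 0.0271, 0.0128]
orientation: [0.059, 3.137, 0.004]
wrist_force: [0.3, 7.1, 4.5]
width: -0.0001
finger_force: 4.1
```

```bash
python3 - <<'E'
from h import *
from rig import vision,robot
for n in("top","scene"):
    d=vision.get_image(n); print(slab(d)[1]);
s=robot.read_state();print(s["position"],s["wrist_force"])
E
```

```text
(array([492.9, -63.7]), array([82.4, 93. ]), 89.96)
(array([497. , -46.2]), array([ 97.2, 115.8]), 1.38)
[0.49357662 0.02592931 0.01268027] [0.71630287 2.15218212 3.17188852]
```

Request:
carry_out(
  rows=[
    [-1,0,-0.5,0,0,0,0],
    [-1,0,-1,0,0,0,0],
    [-1,0,-1.35,0,0,0,0],
    [-1,0,-1.35,0,0,0,0],
  ],
)

```text
time: 3.05
position: [0.4935, 0.0141, 0.0125]
orientation: [0.058, 3.138, 0.004]
wrist_force: [0.7, 5.6, 7.8]
width: -0.0003
finger_force: 3.8
```

Request:
carry_out(
  rows=[
    [-1,0,2,0,0,0,0],
    [-1,0,3,2,0,0,0],
    [-1,0,3,5,0,0,0],
    [1,-3,2,7,0,0,0],
    [1,-7,1,7,0,0,0],
  ],
)

```text
time: 3.47
position: [0.4268, 0.0227, 0.0847]
orientation: [0.058, 3.131, 0.002]
wrist_force: [-0.7, -0.6, -0.1]
width: 0.0232
finger_force: 0.0
```

```bash
python3 - <<'E'
from h import *
from rig import vision,robot
for n in("top","scene"):
    d=vision.get_image(n); print(slab(d)[1]);
s=robot.read_state();print(s["position"],s["width"])
E
```

```text
(array([491.6, -58.7]), array([115.2,  90.4]), 89.95)
(array([494.8, -57.6]), array([ 98.8, 115.6]), 0.57)
[0.4142094  0.02028414 0.08087872] 0.03825822622361736
```

Request:
carry_out(
  rows=[
    [1,0,-3.5,0,0,0,0],
    [1,0,-6,0,0,0,0],
    [1,0,-7.8,0,0,0,0],
    [1,0,-7.8,0,0,0,0],
    [1,0,-7.8,0,0,0,0],
  ],
)

```text
time: 3.98
position: [0.4217, -0.0568, 0.0812]
orientation: [-0.065, -3.14, 0.0]
wrist_force: [0.1, -0.1, 0.5]
width: 0.0859
finger_force: 0.0
```

```bash
python3 - <<'E'
from h import *
from rig import vision,robot
d=vision.get_image("scene"); print(slab(d)[1]);d=vision.get_image("top"); print(slab(d)[1]);
s=robot.read_state();print(s["position"],s["width"],s["orientation"])
cv2.imwrite("pics/t2.png",cv2.resize(d["image"][110:340,150:400],None,fx=2.5,fy=2.5)[:,:,::-1])
E
```

```text
(array([494.5, -57.5]), array([ 98.4, 115.2]), 0.43)
(array([491.6, -58.7]), array([115.2,  90.4]), 89.95)
[ 0.4218645  -0.05518803  0.08117136] 0.08559805124576834 [-5.95413090e-02 -3.14048667e+00 -4.57509970e-04]
```

View pics/t2.png

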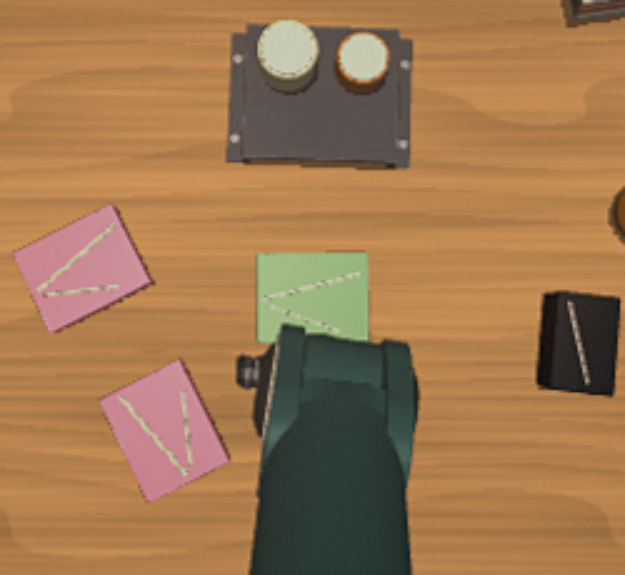

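The slab (crop 257–368, 253–342) lies in line with the riser opening, and the gripper is behind it, clear of the pink pieces.

Request:
carry_out(
  rows=[
    [1,-0.5,-0.3,-3,0,0,0],
    [1,-0.5,-0.3,-5.5,0,0,0],
    [1,-0.5,-0.3,-7.2,0,0,0],
    [1,-0.5,-0.3,-8.2,0,0,0],
    [1,-0.5,-0.3,-8.2,0,0,0],
  ],
)

```text
time: 4.5
position: [0.4158, -0.0578, -0.0024]
orientation: [-0.058, -3.137, -0.001]
wrist_force: [-0.6, 0.3, 0.9]
width: 0.0851
finger_force: 0.0
```

Request:
carry_out(
  rows=[
    [1,1,0,0,0,0,0],
    [1,2,0,0,0,0,0],
    [1,2.7,-0.1,0,0,0,0],
    [1,3.5,-0.1,0,0,0,0],
    [1,4.2,-0.2,0,0,0,0],
  ],
)

```text
time: 4.92
position: [0.4582, -0.0605, -0.0002]
orientation: [-0.06, -3.138, -0.001]
wrist_force: [-7.5, 0.6, 6.1]
width: 0.0855
finger_force: 3.8
```

```bash
python3 - <<'E'
from h import *
from rig import vision,robot
d=vision.get_image("scene"); print(slab(d)[1]);d=vision.get_image("top"); print(slab(d)[1]);
s=robot.read_state();print(s["position"],s["width"],s["orientation"],s["wrist_force"])
E
```

```text
(array([520.3, -60.8]), array([116.5, 100.7]), 87.9)
(array([520.9, -62.9]), array([118.1,  90.9]), 89.94)
[ 4.60693770e-01 -6.09039972e-02 -4.18878126e-05] 0.08537089602174687 [ 6.04597897e-02  3.13916624e+00 -7.05039302e-05] [-1.28743192  0.35227089 -0.37531161]
```

Request:
carry_out(
  rows=[
    [1,1.0,0,0,0,0,0],
    [1,2.2,-0.1,0,0,0,0],
    [1,3.4,-0.1,0,0,0,0],
    [1,4.6,-0.2,0,0,0,0],
    [1,5.6,-0.2,0,0,0,0],
  ],
)

```text
time: 5.43
position: [0.5159, -0.0631, -0.0005]
orientation: [0.061, 3.141, -0.0]
wrist_force: [-3.9, -0.3, -0.5]
width: 0.0855
finger_force: 1.9
```

```bash
python3 - <<'E'
from h import *
from rig import vision,robot
d=vision.get_image("scene"); print(slab(d)[1]);d=vision.get_image("top"); print(slab(d)[1]);
s=robot.read_state();print(s["position"],s["width"],s["orientation"],s["wrist_force"])
E
```

```text
(array([576.3, -63.4]), array([116.4, 101.8]), 88.72)
(array([581.3, -64.6]), array([116. ,  83.8]), 89.94)
[ 5.17798182e-01 -6.30197906e-02 -1.63863697e-04] 0.08540796746819741 [ 6.04846604e-02  3.13703868e+00 -6.42454486e-04] [0.26213094 0.06560138 0.30156507]
```

Request:
carry_out(
  rows=[
    [1,1.0,0,0,0,0,0],
    [1,2.2,-0.1,0,0,0,0],
    [1,3.4,-0.1,0,0,0,0],
    [1,4.6,-0.2,0,0,0,0],
    [1,5.6,-0.2,0,0,0,0],
  ],
)

```text
time: 5.95
position: [0.5708, -0.065, -0.0009]
orientation: [-0.061, -3.139, -0.0]
wrist_force: [-3.2, -0.0, 0.2]
width: 0.085
finger_force: 1.9
```

Request:
carry_out(
  rows=[
    [1,0.8,0,0,0,0,0],
    [1,1.6,0,0,0,0,0],
    [1,2.4,-0.1,0,0,0,0],
    [1,3,-0.1,0,0,0,0],
    [1,3.3,-0.1,0,0,0,0],
  ],
)

```text
time: 6.37
position: [0.6048, -0.0659, -0.0008]
orientation: [0.061, 3.141, -0.0]
wrist_force: [-3.5, 0.6, 0.1]
width: 0.0853
finger_force: 2.1
```

```bash
python3 - <<'E'
from h import *
from rig import vision,robot
d=vision.get_image("scene"); c,r=slab(d); print(r); cv2.imwrite("pics/s3.png",cv2.resize(d["image"][140:290,150:350],None,fx=4,fy=4)[:,:,::-1])
d=vision.get_image("top"); print(slab(d)[1]);cv2.imwrite("pics/t3.png",cv2.resize(d["image"][100:220,210:350],None,fx=5,fy=5)[:,:,::-1])
s=robot.read_state();print(s["position"],s["width"],s["orientation"],s["wrist_force"])
E
```

```text
(array([625.7, 395. ]), array([30.4, 38.4]), 87.35)
(array([780. , 408.7]), array([41.7, 30.9]), 89.92)
[ 0.60511173 -0.06585315 -0.00063265] 0.08521304111392587 [ 6.06926316e-02  3.13924977e+00 -1.55245169e-04] [0.2376636  0.38934215 0.18406941]
```

View pics/s3.png

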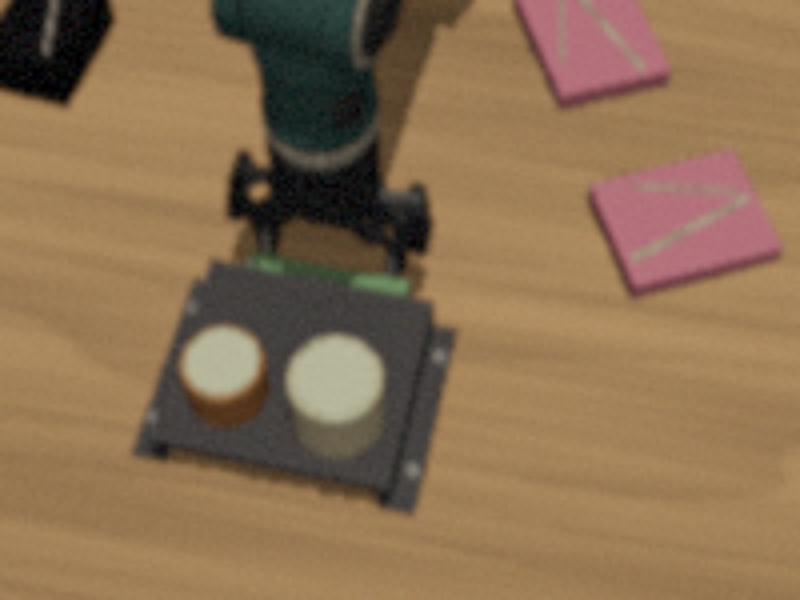

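The slab is under the riser with only its near strip showing (crop 245–410, 255–295). By my estimate it has about 10 mm left to go, so I push slowly and watch the force.

Request:
carry_out(
  rows=[
    [1,0.2,0,0,0,0,0],
    [1,0.4,0,0,0,0,0],
    [1,0.6,0,0,0,0,0],
    [1,0.7,0,0,0,0,0],
    [1,0.8,0,0,0,0,0],
  ],
)

```text
time: 6.88
position: [0.6105, -0.0659, -0.0006]
orientation: [-0.061, -3.138, -0.0]
wrist_force: [-7.1, 0.7, 5.6]
width: 0.0855
finger_force: 3.4
```

Request:
carry_out(
  rows=[
    [1,0.1,0,0,0,0,0],
    [1,0.2,0,0,0,0,0],
    [1,0.2,0,0,0,0,0],
  ],
)

```text
time: 7.13
position: [0.6128, -0.0659, -0.0006]
orientation: [-0.061, -3.139, -0.0]
wrist_force: [-5.4, -1.4, 3.7]
width: 0.0854
finger_force: 2.8
```

Request:
carry_out(
  rows=[
    [1,0.1,0,0,0,0,0],
    [1,0.2,0,0,0,0,0],
    [1,0.2,0,0,0,0,0],
  ],
)

```text
time: 7.38
position: [0.6143, -0.066, -0.0006]
orientation: [-0.061, -3.138, -0.0]
wrist_force: [-7.4, 0.1, 4.7]
width: 0.0856
finger_force: 3.3
```

Request:
carry_out(
  rows=[
    [1,0.1,0,0,0,0,0],
    [1,0.2,0,0,0,0,0],
    [1,0.2,0,0,0,0,0],
  ],
)

```text
time: 7.63
position: [0.6143, -0.066, -0.0007]
orientation: [-0.061, -3.133, -0.001]
wrist_force: [-11.8, -0.4, 9.2]
width: 0.0852
finger_force: 6.0
```

Request:
carry_out(
  rows=[
    [1,0.1,0,0,0,0,0],
    [1,0.2,0,0,0,0,0],
    [1,0.3,0,0,0,0,0],
  ],
)

```text
time: 7.88
position: [0.6143, -0.066, -0.0009]
orientation: [-0.061, -3.127, -0.002]
wrist_force: [-21.7, 1.1, 18.7]
width: 0.0855
finger_force: 11.1
```

The force climbs while the position holds, so the slab is against the stop. Backing straight off, then up.

Request:
carry_out(
  rows=[
    [1,-0.5,0,0,0,0,0],
    [1,-2,0.1,0,0,0,0],
    [1,-5,0.2,0,0,0,0],
    [1,-8,0.3,1,0,0,0],
    [1,-11,0.4,4,0,0,0],
  ],
)

```text
time: 8.3
position: [0.5087, -0.0616, 0.0365]
orientation: [-0.06, -3.137, 0.0]
wrist_force: [-0.0, 0.3, 0.4]
width: 0.0852
finger_force: 0.0
```

Request:
carry_out(
  rows=[
    [1,-1,0,4,0,0,0],
    [1,-3,0,8,0,0,0],
    [1,-5,0,10,0,0,0],
    [1,-5,0,10,0,0,0],
    [1,-5,0,10,0,0,0],
  ],
)

```text
time: 8.72
position: [0.463, -0.0619, 0.1409]
orientation: [0.061, 3.135, 0.001]
wrist_force: [0.4, 0.1, -0.3]
width: 0.0856
finger_force: 0.0
```

```bash
python3 - <<'E'
from h import *
from rig import vision,robot
d=vision.get_image("top"); P=cloud(d)
hsv=cv2.cvtColor(d["image"],cv2.COLOR_RGB2HSV); m=cv2.inRange(hsv,(45,60,60),(75,255,255)); m[:140]=0;m[200:]=0;m[:,:230]=0;m[:,330:]=0
v,u=np.nonzero(m); print(len(v))
if len(v):
    w=[]
    for uu in range(u.min()+2,u.max()-1): w.append(cast(d,[(uu,v[u==uu].max()+.5)],.015)[0])
    w=np.array(w); p=np.polyfit(w[:,1],w[:,0],1); print("near edge slope deg",np.degrees(np.arctan(p[0])),"y range",w[:,1].min(),w[:,1].max(),"x mid",np.polyval(p,-.067))
s=robot.read_state();print(s["position"],s["wrist_force"])
cv2.imwrite("pics/t4.png",cv2.resize(d["image"][100:220,210:350],None,fx=5,fy=5)[:,:,::-1])
E
```

```text
177
near edge slope deg 2.962667340912076 y range -0.11803754127629705 -0.014710367174819645 x mid 0.6255345344283874
[ 0.46288516 -0.06176672  0.13969279] [1.25704479 0.25217686 0.45860558]
```

View pics/t4.png

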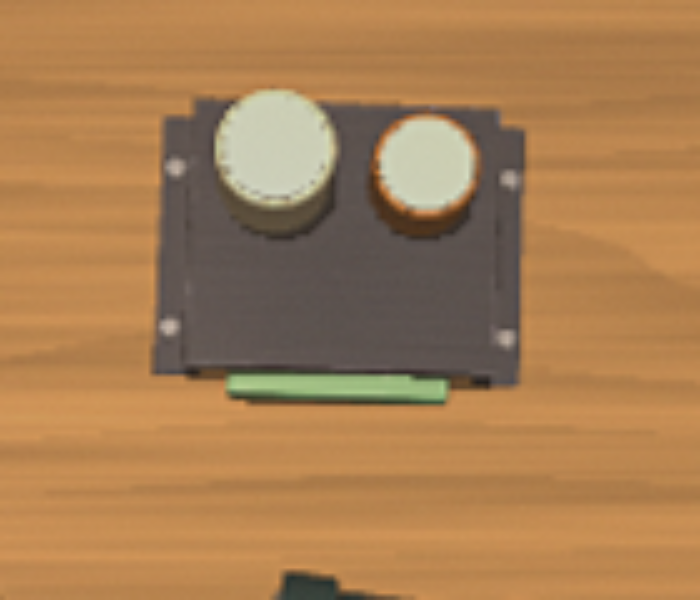

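The slab's near strip (crop 228–447, 375–402) runs parallel to the riser front. It stands about 12 mm out and is centred, the cups have not moved, and the gripper is clear.

```bash
python3 -c "
from rig import ticket
print(ticket.close_job())"
```

```text
the job is handed in; nothing more can be done
None
```

The green slab was pushed under the riser, flat and square against the back stop as far as the final image and push force show, with the cups and other pieces left in place; the job is handed in, but no verdict was returned.

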